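# Find the double-filled tin by feel and hold it up

## Robot

A 6-joint arm with a two-finger parallel gripper is mounted at the origin on a cart in front of the work surface, level with it; the furniture and walls round the work are solid. World frame = base frame: x ahead of the robot, y to its left, z up, the work surface at z = 0. Lengths are in m, angles in rad, forces in N, time in s.
With the tool pointing down it reaches from about 0.3 to 0.95 m from the base axis. Payload 3.1 kg.
Tool frame: the origin (TCP) lies midway between the tips of the shut fingers; the grasp point (between the pads) lies 19 mm behind it (r.pinch_z is the distance from the TCP to the grasp point, in m); z points along the fingers, y is the line along which they close (so a half turn about z gives the same grasp; the last joint's range is limited). The gripper opens to 85 mm and grips with 20 to 120 N. Pads are 22 mm wide; open, the fingers measure 114 mm over their backs; the gripper's body (76 mm by 85 mm) begins 54 mm behind the grasp point. The pads swing forward as they close: fully open they stand 13 mm farther back than shut.
Start: joints at [1.081, 0.308, 1.634, -0, 1.2, -0.07], TCP at [0.255, 0.571, 0.231] pointing down, gripper open.
Joint ranges: [-3.06, 3.06], [-0.79, 1.96], [0.05, 2.63], [-1.19, 4.34], [0.05, 2.64], [-2.94, 2.94]. Speed limits (rad/s): [2.79, 2.79, 3.14, 3.14, 3.14, 3.14].

## Interface

Orientations are given as a rotation vector (axis times angle).
In Python, from bench import r gives the robot as it stands.
- The arm moves only by the tool move_arm, never from a script. Its argument "motion" is a list of rows, each a list of 3 entries, a list of its own where there are three numbers: the finger opening in mm, from 0 to 85.4, then the shift along the world's x, y, z in units of 30 mm (1.0 is 30 mm), then the turn about the world's z in units of 5 degrees (1.0 is 5 degrees). In form: [[gripper, [x, y, z], turn], ...]. A call has 1 to 8 rows; each row shifts and turns the commanded pose from where the row before left it; what a row does not reach is not made up. A row lasts 1/8 s, in which the tool goes at most 62.5 mm and 10.7 degrees, less where a joint would pass 70% of its speed; a pose out of reach is approached as far as the arm can. A call is refused whole if a number of a shift passes 1 or a number of a turn 1, either way. A call with a gripper value outside its range is refused whole. The fingers move at their own pace and stop on an object; the grip force is fixed at half the most. Time passes only in rows, so rows that do not move let the fingers close. It gives the time, the measured TCP pose, the force, the opening and the grip force at its end, in the units of the state.
- r.sense(): the state, without advancing time (a new reading comes with each control period).
- r.camera(name): name is "side" or "top"; returns a dict with "pixels" (480x640x3 uint8, red, green, blue), "z_map" (480x640 float32, m along the optical axis (not along the pixel's ray), 0 where there is no reading), "mtx" (3x3 intrinsics, pixels), "k1" (the pictures are not rectified: a ray, as slopes to the right and down, at radius r is drawn at 1 + k1 r^2 times it, then the intrinsics apply), "R" (3x3) and "t" (3): a world point X has camera coordinates R X + t. Camera axes: x right, y down, z forward; pixel columns grow to the right and rows downward; lengths in m; the calibration is good to about 2 mm. A picture is of the moment at which its call begins.
- r.job_done(): hands the job in; it is judged then, once.
The state is a dict: "t": time; "qpos": joint angles; "joint_velocities": joint speeds; "joint_torque": joint torques, N m; "ee_pos": TCP position; "eef_rot": TCP orientation; "force": force on the tool from outside, world axes, zero at the start; "torque": the same for the moment, N m; "width": opening from 0.0 (shut) to 1.0 (fully open); "finger_force": force on a finger pad.
Only numpy, scipy, OpenCV 4.12 (cv2) and the standard library are available. Lean on these libraries where they do the work, as an engineer would, in place of code of your own. Each camera call takes 0.05 s, during which the arm holds its last target. There are 200 camera calls.

## Task

One of the three closed tins in the plywood carrier was filled with a double portion of game coins by mistake: it looks like the others but is clearly heavier. If the carrier's carry handle stands up over the tins, fold it down to the robot's side first; then lift tins to compare their weight, set the ones of ordinary weight back down in pockets of the carrier, and hold the heavy one up, upright, with its base about a hand's width above the lids of the others, without tipping any tin or disturbing the tape dispenser, pens and small pieces around. Finish while still holding it up: do not put it down or let go.

Things in the scene. Friction and masses are not known exactly. Their poses are not given: they have to be found in the camera images.
- carrier: Plywood carrier with a row of three round pockets, 96 (x) x 368 (y) mm; it stays put when pushed. Origin: centre of its underside, on the table; x points away from the robot, y left along the row. Pocket board's top 43 mm, pocket floors 15 mm above the table. Pockets 66 mm wide, 108 mm apart. End boards, 178 mm either side of the centre, rise to 64 mm (82 mm at the handle pivots).
- pocket_0 (a point): Centre of the floor of the left pocket (carrier frame 0, +108, +15 mm).
- pocket_1 (a point): Centre of the floor of the middle pocket (0, 0, +15 mm).
- pocket_2 (a point): Centre of the floor of the right pocket (0, -108, +15 mm).
- handle (a joint): Carry handle, a steel bail 380 mm wide on two pivots at the carrier's ends, 60 mm above the table, at x = 0 of the carrier. 0 = folded down level to the robot's side (carrier's -x), 1.57 = straight up over the tins, stop at 1.75. Friction holds it up only when steeper than about 1.1 rad; below that it drops to 0 by itself. A light push (under 3 N) turns it.
- handle_grip (a point): Middle of the handle's round wooden sleeve (22 mm thick, 120 mm long along the carrier's y), 105 mm from the pivot axis. 165 mm above the table when the handle stands straight up, 60 mm when folded down.
- tin_a: Closed bare-metal tin with slip lid, diameter 60 mm, 75 mm high, rigid, one of three alike, in any order. Origin: centre of its base; z up its axis. In its pocket its lid's top is 90 mm above the table, and 47 mm of it stand above the pocket board. One of the three is at least 200 g heavier than each other; the other two differ by less than 70 g; all weigh under 700 g.
- tin_b: As tin_a: an outwardly identical tin.
- tin_c: As tin_a: an outwardly identical tin.
- tape: Bystander: dark desk tape dispenser, 52 x 177 x 98 mm, on the table to the right, origin at the centre of its underside. Leave it where it is.
- pen: Bystander: white and red pen, 11 x 145 x 9 mm, lying on the table at the left. Leave it.
- pencil: Bystander: green pencil, 7 x 112 x 7 mm, lying near the table's front edge at the right. Leave it.
- counter: Bystander: small blue wooden game piece, 22 x 22 x 13 mm, on the table in front of the carrier. Leave it.
- counter_2: Bystander: a second such game piece beside it. Leave it.
Mind the look-alikes: they are no part of the job. Leave any black, blue or turquoise look-alike of the tin_c alone.

How it is judged:
On the way, in this order (a step that is already met when the one before it is completed fails the run):
1. a tin has been lifted off its pocket floor (8 mm or more) to feel its weight (z of any of tin_a, tin_b, tin_c in the frame of carrier above 0.023 m), for 0.2 s.
2. it has been set back: all three tins stand released in pockets, before the heavy one is held up ((horizontal distance between tin_a and pocket_0 below 0.007 m or horizontal distance between tin_a and pocket_1 below 0.007 m or horizontal distance between tin_a and pocket_2 below 0.007 m) and z of each of tin_a, tin_b, tin_c in the frame of carrier below 0.019 m and angle between each of tin_a, tin_b, tin_c's own z axis and vertical below 0.1 rad and linear speed of each of tin_a, tin_b, tin_c below 0.03 m/s and contact force between the fingers and tin_a below 0.1 N and (horizontal distance between tin_b and pocket_0 below 0.007 m or horizontal distance between tin_b and pocket_1 below 0.007 m or horizontal distance between tin_b and pocket_2 below 0.007 m) and contact force between the fingers and tin_b below 0.1 N and (horizontal distance between tin_c and pocket_0 below 0.007 m or horizontal distance between tin_c and pocket_1 below 0.007 m or horizontal distance between tin_c and pocket_2 below 0.007 m) and contact force between the fingers and tin_c below 0.1 N), for 0.1 s.
At the end, for the whole second after the job is handed in: The heaviest tin is held still and upright (14 degrees), its base over 140 mm above the table, resting on nothing; the other two, each loading the carrier under 4.3 N, stand released in pockets (7 mm off centre, 4 mm off the floor); the handle is folded down (under 0.15 rad) (((z of tin_a in the frame of carrier above 0.14 m and angle between tin_a's own z axis and vertical below 0.25 rad and linear speed of tin_a below 0.05 m/s and contact force between the fingers and tin_a above 2 N and contact force between tin_a and carrier below 0.1 N and contact force between each of tin_a, the fingers and tin_b below 0.1 N and contact force between each of tin_a, the fingers and tin_c below 0.1 N and (horizontal distance between tin_b and pocket_0 below 0.007 m or horizontal distance between tin_b and pocket_1 below 0.007 m or horizontal distance between tin_b and pocket_2 below 0.007 m) and z of each of tin_b, tin_c in the frame of carrier below 0.019 m and angle between each of tin_b, tin_c's own z axis and vertical below 0.1 rad and linear speed of each of tin_b, tin_c below 0.03 m/s and contact force between each of tin_b, tin_c and carrier below 4.3 N and (horizontal distance between tin_c and pocket_0 below 0.007 m or horizontal distance between tin_c and pocket_1 below 0.007 m or horizontal distance between tin_c and pocket_2 below 0.007 m)) or (z of tin_b in the frame of carrier above 0.14 m and angle between tin_b's own z axis and vertical below 0.25 rad and linear speed of tin_b below 0.05 m/s and contact force between the fingers and tin_b above 2 N and contact force between tin_b and carrier below 0.1 N and contact force between each of tin_b, the fingers and tin_a below 0.1 N and contact force between each of tin_b, the fingers and tin_c below 0.1 N and (horizontal distance between tin_a and pocket_0 below 0.007 m or horizontal distance between tin_a and pocket_1 below 0.007 m or horizontal distance between tin_a and pocket_2 below 0.007 m) and z of each of tin_a, tin_c in the frame of carrier below 0.019 m and angle between each of tin_a, tin_c's own z axis and vertical below 0.1 rad and linear speed of each of tin_a, tin_c below 0.03 m/s and contact force between each of tin_a, tin_c and carrier below 4.3 N and (horizontal distance between tin_c and pocket_0 below 0.007 m or horizontal distance between tin_c and pocket_1 below 0.007 m or horizontal distance between tin_c and pocket_2 below 0.007 m)) or (z of tin_c in the frame of carrier above 0.14 m and angle between tin_c's own z axis and vertical below 0.25 rad and linear speed of tin_c below 0.05 m/s and contact force between the fingers and tin_c above 2 N and contact force between tin_c and carrier below 0.1 N and contact force between each of tin_c, the fingers and tin_a below 0.1 N and contact force between each of tin_c, the fingers and tin_b below 0.1 N and (horizontal distance between tin_a and pocket_0 below 0.007 m or horizontal distance between tin_a and pocket_1 below 0.007 m or horizontal distance between tin_a and pocket_2 below 0.007 m) and z of each of tin_a, tin_b in the frame of carrier below 0.019 m and angle between each of tin_a, tin_b's own z axis and vertical below 0.1 rad and linear speed of each of tin_a, tin_b below 0.03 m/s and contact force between each of tin_a, tin_b and carrier below 4.3 N and (horizontal distance between tin_b and pocket_0 below 0.007 m or horizontal distance between tin_b and pocket_1 below 0.007 m or horizontal distance between tin_b and pocket_2 below 0.007 m))) and value of joint handle below 0.15 rad); the arm keeps its last pose, push and grip.
It fails at once if a tin is tipped by more than 40 degrees (angle between any of tin_a, tin_b, tin_c's own z axis and vertical above 0.7 rad).
It fails at once if a bystander (tape dispenser, pen, pencil or small piece) is moved by more than 30 mm (distance of any of tape, pen, pencil, counter, counter_2 from where it was at the start of the episode above 0.03 m).
It also fails if it takes over 64 s, if anything falls off the work surface, if the arm or the gripper's body presses on something with over 40 N, if the wrist force passes 120 N, or if a joint passes its speed limit or range.

## Working session

There is one attempt and no reset: what is moved stays moved. The work goes in short steps, Python scripts to look and compute and a tool call to move; the robot and the scene stay as the last step left them, time stands still between calls to the robot, and variables do not carry over. Pictures are saved under pics/ and viewed, at most 10 in all, crops included, and the job is handed in when it is done.

Besides the shell and the picture viewer there is one more tool, called after "Request:" in YAML: its name, and indented under it one key for each argument. move_arm: Moves the arm, as the interface text tells. Its arguments: {"type":"object","properties":{"motion":{"type":"array","items":{"type":"array"}}},"required":["motion"]}

```bash
mkdir -p pics
cat > h.py <<'E'
import numpy as np, cv2
from bench import r
def shot(n,f=None):
    c=r.camera(n)
    if f: cv2.imwrite('pics/'+f,c['pixels'][:,:,::-1])
    return c
def cloud(c):
    K=c['mtx'];h,w=c['z_map'].shape
    u,v=np.meshgrid(np.arange(w),np.arange(h))
    d=np.stack([(u-K[0,2])/K[0,0],(v-K[1,2])/K[1,1]],-1).astype(float)
    s=d.copy()
    for _ in range(8): s=d/(1+c['k1']*(s**2).sum(-1,keepdims=True))
    P=np.concatenate([s,np.ones((h,w,1))],-1)
    rays=P@c['R']; C=-c['R'].T@c['t']
    return C+rays*c['z_map'][...,None].astype(float), C, rays
def onplane(c,uv,z):
    _,C,R=cloud(c); d=R[int(uv[1]),int(uv[0])]
    return C+d*(z-C[2])/d[2]
E
python3 - <<'E'
from h import *
a=shot('top','t0.png');b=shot('side','s0.png')
print(r.sense())
for c in(a,b):
    P,C,_=cloud(c);print(C,P[::80,::107].round(2).tolist()[2:4])
E
```

```text
{'t': 0.1, 'qpos': array([ 1.08129076e+00,  3.08923762e-01,  1.63502637e+00, -3.45486258e-06,
        1.19969524e+00, -6.96758796e-02]), 'joint_velocities': array([-7.62948459e-04, -3.25930637e-03, -3.13758695e-03,  1.18233356e-03,
        3.48357409e-04,  4.57057762e-05]), 'joint_torque': array([ 9.37106734e-05, -4.16409516e+01, -2.77646041e+01, -1.48170357e-04,
        4.04993523e-03, -3.28623656e-06]), 'ee_pos': array([0.25442306, 0.5700764 , 0.23017394]), 'eef_rot': array([-0.6545148 , -3.0720784 ,  0.00310004]), 'force': array([-0.66412081, -0.60938472,  0.95419911]), 'torque': array([-0.08227656,  0.02088277,  0.00932607]), 'finger_force': 0.0, 'width': 0.9995842131892849}
[0.34524553 0.02946662 1.35424991] [[[0.35, 0.03, 1.35], [0.67, 0.5, 0.18], [0.67, 0.26, 0.17], [0.71, 0.02, 0.06], [0.73, -0.26, -0.0], [0.65, -0.42, 0.32]], [[0.35, 0.03, 1.35], [0.35, 0.03, 1.35], [0.51, 0.28, 0.04], [0.51, 0.01, 0.09], [0.52, -0.26, 0.0], [0.53, -0.54, -0.0]]]
[ 0.21491904 -0.71181744  0.62518397] [[[-0.03, -0.05, 0.36], [-0.02, 0.86, -0.07], [0.37, 1.1, -0.24], [0.62, 0.41, 0.04], [0.81, 0.15, 0.14], [0.75, -0.24, 0.33]], [[0.21, -0.71, 0.63], [-0.16, 1.12, -0.58], [0.3, 0.71, -0.39], [0.49, 0.03, 0.04], [0.7, -0.07, 0.06], [0.61, -0.39, 0.31]]]
```

View pics/t0.png

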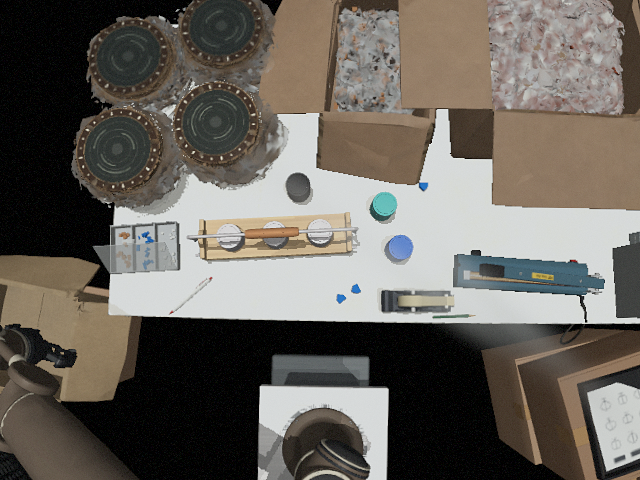

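View pics/s0.png

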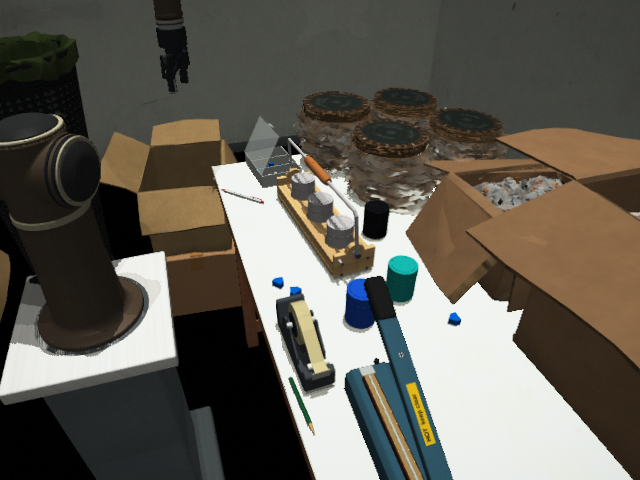

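Run:
```python
from h import *
a=shot('top')
P,C,_=cloud(a);px=a['pixels'].astype(int)
cv2.imwrite('pics/c0.png',cv2.resize(a['pixels'][160:330,90:470,::-1],None,fx=2,fy=2,interpolation=cv2.INTER_CUBIC))
X,Y,Z=P[...,0],P[...,1],P[...,2]
roi=np.zeros(Z.shape,bool);roi[205:265,185:362]=1
sleeve=roi&(Z>.13)&(px[...,0]-px[...,2]>60); print('sleeve',P[sleeve].mean(0),np.percentile(P[sleeve],[2,98],axis=0),sleeve.sum())
lid=(roi&(abs(Z-.09)<.008)&(px.max(-1)-px.min(-1)<40)).astype(np.uint8)
n,l,s,c=cv2.connectedComponentsWithStats(lid)
for i in range(1,n):
    if s[i,4]>30: Q=P[l==i]; print(s[i],c[i],Q.mean(0),Q.min(0),Q.max(0))
wood=roi&(abs(Z-.043)<.006); wood2=(roi&(Z>.035)&(Z<.075)&(px[...,0]-px[...,2]>30))
for m in(wood,wood2):
    Q=P[m].astype(np.float32); print(cv2.minAreaRect(np.ascontiguousarray(Q[:,:2])),Q[:,2].mean(),len(Q))
```

```text
sleeve [0.50928747 0.1247607  0.17793237] [[0.49916044 0.06880857 0.16657874]
 [0.52095766 0.18187896 0.17865116]] 476
[308 219  24  10 180] [319.01666667 224.17777778] [0.54345012 0.01997358 0.08996473] [ 0.53326486 -0.00857362  0.08244057] [0.55622274 0.04594501 0.09562326]
[263 221  22   7 111] [273.67567568 224.54954955] [0.54018357 0.12728027 0.08991584] [0.53317135 0.10282396 0.08345092] [0.54958997 0.15231006 0.09567119]
[217 224  24  10 170] [228.02941176 228.88823529] [0.52748839 0.23525753 0.08981018] [0.51635196 0.20749748 0.08259783] [0.54026675 0.26087576 0.09554876]
[307 232  25  12 225] [319.55111111 236.85777778] [0.51318471 0.01808833 0.09001896] [ 0.49830808 -0.00892243  0.08248558] [0.52539373 0.0479419  0.09637982]
[217 236  24  13 225] [228.64       241.51111111] [0.49743446 0.23258451 0.08960735] [0.48211222 0.20600052 0.08225377] [0.51120279 0.26111414 0.0974231 ]
[263 237  23  10 147] [274.         240.85034014] [0.50134436 0.12530506 0.08979339] [0.48974635 0.09963598 0.08215098] [0.51137832 0.15182755 0.09661249]
((0.5203326344490051, 0.12624730169773102), (0.09769021719694138, 0.36075127124786377), 4.201033592224121) 0.042680316 3238
((0.5200020670890808, 0.1266939789056778), (0.09709625691175461, 0.36687272787094116), 4.201033115386963) 0.04409631 3437
```

View pics/c0.png

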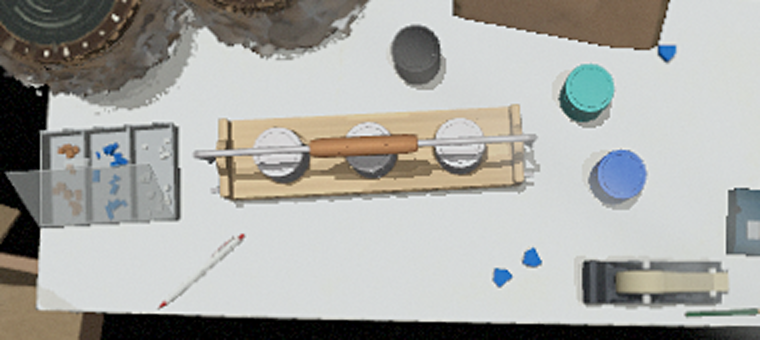

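The top crop shows three bare-metal tins in the carrier, at full-image pixels (230,236), (275,234) and (320,231). The handle stands over them, with its sleeve at (273,233). The look-alikes are black (298,187), turquoise (384,206) and blue (399,248). They stand outside the carrier and aren't bare metal, so I'll leave them alone.

First I'll move behind the handle with the fingers shut.

Request:
move_arm:
  motion:
    - [0, [0.71, -0.98, 0], 0.4]
    - [0, [0.71, -0.98, 0], 0.4]
    - [0, [0.71, -0.98, 0], 0.4]
    - [0, [0.71, -0.98, 0], 0.4]
    - [0, [0.71, -0.98, 0], 0.4]
    - [0, [0.71, -0.98, 0], 0.4]
    - [0, [0.71, -0.98, 0], 0.4]
    - [0, [0.71, -0.98, 0], 0.4]

```text
t: 1.15
ee_pos: [0.4255, 0.3344, 0.231]
eef_rot: [-0.219, -3.134, 0.001]
force: [-0.5, 0.4, -0.1]
width: 0.002
finger_force: 0.0
```

Request:
move_arm:
  motion:
    - [0, [0.71, -0.98, 0], 0.4]
    - [0, [0.71, -0.98, 0], 0.4]
    - [0, [0.71, -0.98, 0], 0.4]
    - [0, [0.71, -0.98, 0], 0.4]
    - [0, [0.71, -0.98, 0], 0.4]
    - [0, [0.71, -0.98, 0], 0.4]
    - [0, [0.71, -0.98, 0], 0.4]
    - [0, [0, 0, 0], 0]

```text
t: 2.15
ee_pos: [0.5753, 0.1277, 0.2309]
eef_rot: [0.158, -3.138, 0.001]
force: [0.1, 0.3, 0.1]
width: 0.005
finger_force: 0.0
```

Request:
move_arm:
  motion:
    - [0, [0, 0, -0.9], 0]
    - [0, [0, 0, -0.9], 0]
    - [0, [0, 0, -0.9], 0]
    - [0, [-0.5, 0, 0], 0]
    - [0, [-0.6, 0, 0], 0]
    - [0, [-0.6, 0, 0], 0]
    - [0, [-0.6, 0, 0], 0]
    - [0, [-0.6, 0, 0], 0]

```text
t: 3.15
ee_pos: [0.4864, 0.1304, 0.1517]
eef_rot: [-0.163, 3.136, 0.001]
force: [-0.4, -0.2, -0.1]
width: -0.003
finger_force: 0.0
```

Request:
move_arm:
  motion:
    - [0, [-0.6, 0, 0], 0]
    - [0, [-0.6, 0, 0], 0]
    - [0, [-0.6, 0, 0], 0]
    - [0, [-0.4, 0, 0], 0]
    - [0, [0, 0, 0], 0]
    - [0, [0, 0, 0], 0]
    - [0, [0, 0, 0], 0]

```text
t: 4.03
ee_pos: [0.422, 0.1297, 0.1504]
eef_rot: [-0.163, 3.137, 0.0]
force: [-0.6, 0.6, 1.2]
width: -0.001
finger_force: 0.0
```

Run:
```python
from h import *
b=shot('side');cv2.imwrite('pics/s1.png',cv2.resize(b['pixels'][100:340,180:480,::-1],None,fx=2,fy=2))
print(r.sense()['force'])
```

```text
[0.73740373 0.27698927 0.1141315 ]
```

View pics/s1.png

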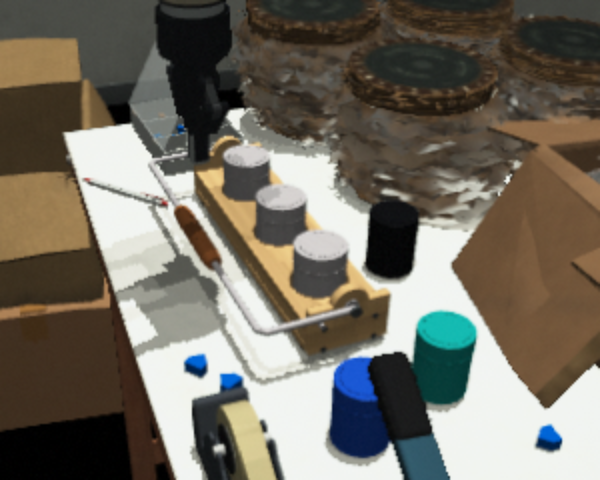

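The side crop shows the handle folded down level, with its sleeve at crop (197,235), and all three tins standing in their pockets. Next I'll take refined lid centres.

```bash
cat >> h.py <<'E'
def lids():
    a=shot('top');P,_,_=cloud(a);px=a['pixels'].astype(int)
    m=(abs(P[...,2]-.09)<.006)&(px.max(-1)-px.min(-1)<40)
    for c in [(.512,.234),(.520,.1265),(.528,.019)]:
        k=m&(np.hypot(P[...,0]-c[0],P[...,1]-c[1])<.042)
        if k.sum()<20: print('none');continue
        (x,y),R=cv2.minEnclosingCircle(np.ascontiguousarray(P[k][:,:2].astype(np.float32)))
        print(round(x,4),round(y,4),round(R,4),P[k].mean(0).round(4),k.sum())
E
python3 -c "from h import *;lids()"
```

```text
0.5128 0.2344 0.0289 [0.5183 0.2344 0.0901] 337
0.5229 0.1262 0.0296 [0.5327 0.1282 0.0899] 233
0.5275 0.0186 0.0299 [0.527  0.0192 0.0902] 486
```

Request:
move_arm:
  motion:
    - [85, [0.88, -0.92, 0], 0]
    - [85, [0.88, -0.92, 0], 0]
    - [85, [0.88, -0.93, 0], 0]
    - [85, [0.88, -0.93, 0], 0]
    - [85, [0, 0, 0], 0]
    - [85, [0, 0, 0], 0]

```text
t: 4.88
ee_pos: [0.5261, 0.0189, 0.1497]
eef_rot: [0.162, -3.136, -0.001]
force: [0.0, -1.1, -1.4]
width: 0.995
finger_force: 0.0
```

Request:
move_arm:
  motion:
    - [85, [0.05, 0, -0.83], 0]
    - [85, [0, 0, -0.83], 0]
    - [85, [0, 0, -0.83], 0]
    - [85, [0, 0, -0.83], 0]
    - [85, [0, 0, 0], 0]
    - [85, [0, 0, 0], 0]

```text
t: 5.62
ee_pos: [0.5285, 0.0193, 0.0514]
eef_rot: [-0.164, 3.137, 0.0]
force: [-0.6, -0.1, 0.6]
width: 0.992
finger_force: 0.0
```

Request:
move_arm:
  motion:
    - [50, [0, 0, 0], 0]
    - [50, [0, 0, 0], 0]
    - [50, [0, 0, 0], 0]
    - [50, [0, 0, 0], 0]
    - [50, [0, 0, 0], 0]
    - [50, [0, 0, 0], 0]

```text
t: 6.38
ee_pos: [0.5299, 0.0188, 0.0523]
eef_rot: [-0.162, 3.134, 0.0]
force: [-1.0, -0.0, 6.5]
width: 0.686
finger_force: 65.1
```

Request:
move_arm:
  motion:
    - [50, [0, 0, 0.5], 0]
    - [50, [0, 0, 0.5], 0]
    - [50, [0, 0, 0], 0]
    - [50, [0, 0, 0], 0]
    - [50, [0, 0, 0], 0]
    - [50, [0, 0, 0], 0]

```text
t: 7.12
ee_pos: [0.5278, 0.0188, 0.0801]
eef_rot: [0.163, -3.136, -0.0]
force: [-0.0, -0.4, -3.9]
width: 0.689
finger_force: 65.1
```

```bash
cat >> h.py <<'E'
def weigh():
    F=[]
    for i in range(6): r.camera('side');s=r.sense();F.append(s['force'])
    print(np.mean(F,0).round(2),np.std(F,0).round(2),s['ee_pos'].round(4),s['joint_torque'].round(2),s['t'])
E
python3 -c "from h import *;weigh()"
```

```text
[ 0.22  0.02 -2.92] [0.47 0.5  0.24] [0.5283 0.0187 0.0806] [-0.000e+00 -3.774e+01 -2.274e+01 -0.000e+00  1.000e-02 -0.000e+00] 7.425
```

About 2.9 N, so this is probably an ordinary tin. I'll set it back and weigh the middle one.

Request:
move_arm:
  motion:
    - [50, [0, 0, -0.5], 0]
    - [50, [0, 0, -0.47], 0]
    - [50, [0, 0, 0], 0]
    - [50, [0, 0, 0], 0]
    - [85, [0, 0, 0], 0]
    - [85, [0, 0, 0], 0]
    - [85, [0, 0, 0], 0]
    - [85, [0, 0, 0], 0]

```text
t: 8.43
ee_pos: [0.5283, 0.0187, 0.0514]
eef_rot: [0.163, -3.137, -0.0]
force: [0.3, 0.6, -0.8]
width: 0.996
finger_force: 0.0
```

Request:
move_arm:
  motion:
    - [85, [0, 0, 0.6], 0]
    - [85, [0, 0, 0.9], 0]
    - [85, [0, 0, 0.9], 0]
    - [85, [-0.07, 0.9, 0], 0]
    - [85, [-0.07, 0.9, 0], 0]
    - [85, [-0.07, 0.9, 0], 0]
    - [85, [-0.06, 0.88, 0], 0]
    - [85, [0, 0, 0], 0]

```text
t: 9.43
ee_pos: [0.5207, 0.1275, 0.1249]
eef_rot: [-0.167, 3.135, 0.0]
force: [0.1, -1.1, 0.1]
width: 1.0
finger_force: 0.0
```

```bash
python3 -c "
from h import *;lids();print(r.sense()['ee_pos'])"
```

```text
0.5116 0.2342 0.0297 [0.5085 0.243  0.0899] 201
0.5109 0.1259 0.0266 [0.5038 0.1214 0.0899] 159
0.5263 0.0182 0.0302 [0.526  0.0176 0.0899] 486
[0.5206648  0.12659603 0.12470142]
```

Request:
move_arm:
  motion:
    - [85, [0, 0, -0.83], 0]
    - [85, [0, 0, -0.82], 0]
    - [85, [0, 0, -0.82], 0]
    - [85, [0, 0, 0], 0]
    - [50, [0, 0, 0], 0]
    - [50, [0, 0, 0], 0]
    - [50, [0, 0, 0], 0]
    - [50, [0, 0, 0], 0]

```text
t: 10.48
ee_pos: [0.5221, 0.1263, 0.0514]
eef_rot: [-0.162, 3.134, 0.001]
force: [-0.9, -0.6, 5.8]
width: 0.691
finger_force: 65.7
```

Request:
move_arm:
  motion:
    - [50, [0, 0, 0], 0]
    - [50, [0, 0, 0.5], 0]
    - [50, [0, 0, 0.5], 0]
    - [50, [0, 0, 0], 0]
    - [50, [0, 0, 0], 0]
    - [50, [0, 0, 0], 0]
    - [50, [0, 0, 0], 0]

```text
t: 11.35
ee_pos: [0.5197, 0.126, 0.0789]
eef_rot: [0.163, -3.136, 0.0]
force: [0.7, -0.3, -6.0]
width: 0.69
finger_force: 66.0
```

```bash
python3 -c "from h import *;weigh()"
```

```text
[-0.06  0.13 -5.65] [0.49 0.33 0.7 ] [0.5202 0.1261 0.0794] [-0.000e+00 -3.983e+01 -2.382e+01  0.000e+00  2.000e-02 -0.000e+00] 11.65
```

The middle tin reads 5.65 N against 2.9 N for the right one. That gap is far more than ordinary tins can differ by, so the middle tin is the heavy one. I'll raise it.

Request:
move_arm:
  motion:
    - [50, [0, 0, 0.6], 0]
    - [50, [0, 0, 0.8], 0]
    - [50, [0, 0, 0.8], 0]
    - [50, [0, 0, 0.8], 0]
    - [50, [0, 0, 0.8], 0]
    - [50, [0, 0, 0.6], 0]
    - [50, [0, 0, 0.3], 0]
    - [50, [0, 0, 0], 0]

```text
t: 12.65
ee_pos: [0.5206, 0.1262, 0.2212]
eef_rot: [-0.163, 3.136, 0.0]
force: [-0.1, 0.2, -5.8]
width: 0.686
finger_force: 66.3
```

Request:
move_arm:
  motion:
    - [50, [0, 0, 0], 0]
    - [50, [0, 0, 0], 0]
    - [50, [0, 0, 0], 0]
    - [50, [0, 0, 0], 0]
    - [50, [0, 0, 0], 0]
    - [50, [0, 0, 0], 0]

```text
t: 13.4
ee_pos: [0.5203, 0.1262, 0.2205]
eef_rot: [-0.163, 3.137, -0.0]
force: [0.1, -0.3, -6.2]
width: 0.691
finger_force: 66.3
```

Run:
```python
from h import *
weigh();lids()
b=shot('side');cv2.imwrite('pics/s2.png',cv2.resize(b['pixels'][60:340,180:480,::-1],None,fx=2,fy=2))
```

```text
[-0.03 -0.21 -5.79] [0.3  0.43 0.49] [0.5203 0.1261 0.2205] [ 0.000e+00 -3.662e+01 -2.953e+01  0.000e+00  2.000e-02 -0.000e+00] 13.7
0.511 0.2343 0.0293 [0.5113 0.2228 0.0897] 189
none
0.5264 0.0179 0.03 [0.5258 0.0178 0.0901] 488
```

View pics/s2.png

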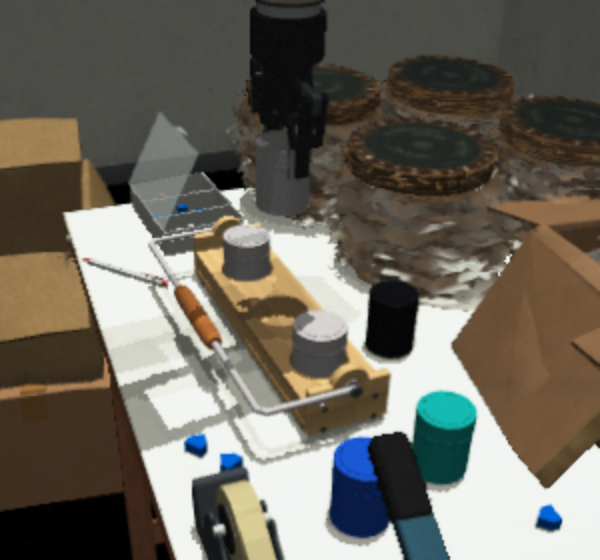

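The heavy tin hangs upright in the gripper at crop (283,175). The other two stand in their pockets at (246,250) and (320,345), and the handle is still down. I'm handing the job in.

```bash
python3 -c "from bench import r;print(r.job_done())"
```

```text
the job is handed in; nothing more can be done
None
```

I handed the job in with the middle tin held up and upright, its base about 185 mm above the table: it read 5.7 N against 2.9 N for the right tin. The left tin was never lifted, because that gap already settles which one is heavy. The handle is folded down, the other two tins stand in their pockets, and the hand-in returned no verdict.

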